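# Tilt the tablet stand and pin it

## Robot

A 6-joint arm with a two-finger parallel gripper is mounted at the origin on a cart in front of the work surface, level with it; the furniture and walls round the work are solid. World frame = base frame: x ahead of the robot, y to its left, z up, the work surface at z = 0. Lengths are in m, angles in rad, forces in N, time in s.
With the tool pointing down it reaches from about 0.4 to 0.925 m from the base axis. Payload 12.5 kg.
Tool frame: the origin (TCP) lies midway between the tips of the shut fingers; the grasp point (between the pads) lies grasp_offset behind it (grasp_offset is the distance from the TCP to the grasp point, in m); z points along the fingers, y is the direction in which the jaws open and shut (so a half turn about z gives the same grasp; the last joint's range is limited). The gripper opens to 95 mm and grips with 3 to 60 N. Pads are 20 mm wide; open, the fingers measure 119 mm over their backs; the gripper's body (75 mm by 180 mm) begins 59 mm behind the grasp point.
Start: joints at [1.16, 0.491, 1.559, -0, 1.092, -0.106], TCP at [0.188, 0.596, 0.176] pointing down, gripper open.
Joint ranges: [-3.1, 3.1], [-0.84, 2.19], [0.05, 2.79], [-1.13, 4.28], [0.06, 2.93], [-2.69, 2.69]. Speed limits (rad/s): [2.22, 2.22, 2.79, 3.14, 3.14, 3.14].

## Interface

Orientations are given as a 3x3 rotation matrix whose columns are the frame's x, y, z axes.
In Python, from cell import get_state, get_image, camera_info, hand_in, look_for, cut_out, tip_of, grasp_offset gives the robot as it stands.
- The arm moves only by the tool send_rows, never from a script. Its argument "motion" is a list of rows, each a list of 7 numbers: the opening, from -1 (shut) to 1 (fully open), then the shift along the tool's x, y, z in mm, then the turn, a rotation vector about the tool's x, y, z in degrees. In form: [[claw, tx, ty, tz, wx, wy, wz], ...]. A call has 1 to 12 rows; each row is the pose to reach, as a shift and turn from the pose commanded when the call began, along the tool's axes at that moment; what a row does not reach only later rows make up. A row lasts 1/8 s, in which the tool goes at most 62.5 mm and 10.7 degrees, less where a joint would pass 70% of its speed; a pose out of reach is approached as far as the arm can. A call with a gripper value outside its range is refused whole. The fingers move at their own pace and stop on an object; "force" is the grip in N (left out, the last holds). Time passes only in rows, so rows that repeat a pose let the fingers close. It gives the time, the measured TCP pose, the force and the opening at its end, in the units of the state.
- get_state(): the state, without advancing time (a new reading comes with each control period).
- get_image(name): name is "scene" or "top"; returns the picture (480x640x3 uint8, red, green, blue); there is no depth.
- camera_info(name): a dict with "camera_matrix" (3x3 intrinsics, pixels), "distortion" ([k1, k2, p1, p2, k3] as OpenCV has them; the pictures are not rectified), "pose" (4x4, takes a point from camera to world coordinates). Camera axes: x right, y down, z forward; pixel columns grow to the right and rows downward; lengths in m; the calibration is good to about 2 mm. A picture is of the moment at which its call begins. camera_info takes no time and is no camera call.
- hand_in(): hands the job in, once; it reports no verdict.
Trained networks look in the newest picture that a camera, given by its name, has taken for a name from the list of things; names that differ only in an ending like _2 or _b are one class to them, and where a whole thing is asked for, a point or a joint stands for the part that bears it (a point fixed in the world has none). Each returns a list of dicts, best first, with "conf" (0 to 1); they miss things now and then, are a little off and sometimes report something else, mostly with a low value. They report only what shows in the picture. A call takes as long as a camera call. They do not tell look-alikes from the thing itself.
- look_for(thing, camera): "xy" ([column, row] in pixels, amid what is visible of it).
- cut_out(thing, camera): "mask" (480x640 bool, what is visible of it) and "xy" ([column, row] in pixels, amid what is visible of it).
- tip_of(thing, camera): "xy" ([column, row] in pixels: a listed point, or the origin of a listed thing).
The state is a dict: "time": time; "q": joint angles; "qvel": joint speeds; "joint_torque": joint torques, N m; "tool_pos": TCP position; "eef_rot": TCP orientation; "wrist_force": force on the tool from outside, world axes, zero at the start; "ft_torque": the same for the moment, N m; "width": finger opening in m.
Only numpy, scipy, OpenCV 4.12 (cv2) and the standard library are available. Lean on these libraries where they do the work, as an engineer would, in place of code of your own. Each camera call takes 0.05 s, during which the arm holds its last target. There are 200 camera calls.

## Task

Set the tablet stand up for reading: swing its panel, which has a handle bar at its rear edge, up to the middle one of its three notches, and lock it there with the pin that is parked in the wooden block: the pin goes down through the guide into the notch until its flange sits fully home. Do not knock over or shift the jars and the tumbler standing around.

Things in the scene. Friction and masses are not known exactly. Their poses are not given: they have to be found in the camera images.
- stand: Light wooden tablet stand, fixed to the worktop. Origin: under the centre of its 200 (x) x 300 (y, from -138 to +162) x 12 mm base; its front faces its -x. Two uprights 12 mm thick at y = -120 and +120 carry the panel's horizontal trunnion axis, which runs along the stand's y at z = 115. On the outside of the upright at +y (the robot's left), an aluminium quadrant turns with the panel; a steel guide block 34 x 32 x 20 mm is fixed above the quadrant's rim
- stand_pivot (a point): Point of the trunnion axis midway between the uprights (stand x 0, y 0, z 115 mm); axes as the stand
- panel (a joint): Angle of the panel (rad): 0 lying flat, growing as its rear (+x) edge and the bar rise; range 0 to 1.4. It is stiff and stays where it is left (about 0.25 N m to turn, 2 N at the bar). The quadrant (10 mm thick, rim radius 70 mm) has three radial notches, 13 mm wide and 24 mm deep, which come under the guide at 0.40, 0.85 (the middle one) and 1.30 rad. The pin's taper centres a notch that is up to about 0.05 rad off
- panel_bar (a point): Middle of the steel handle bar at the panel's rear edge: 12 mm thick, 120 mm long, parallel to the stand's y, 140 mm from the trunnion axis and in line with the panel; 39 mm clear between it and the 190 x 190 x 8 mm wooden panel, which carries a black tablet (fixed). Site axes turn with the panel: x outwards from the axis, y along the bar
- guide_mouth (a point): Centre of the mouth of the vertical 13 mm hole in the guide, on its top face (stand x 0, y +142, z 208 mm); the hole is 20 mm deep, chamfered 2.5 mm, and opens 3 mm above the quadrant's rim. z up
- pin: Loose steel locking pin, upright, about 70 g. Origin at the tip of its foot, z up along the pin: tapered foot from 3 mm at the tip to 10 mm at z = 9, shank 10 mm in diameter up to z = 44, flange 26 mm in diameter from z = 44 to 48, then a round grip 20 mm in diameter up to z = 88
- pin_shoulder (a point): Underside of the pin's flange, on the pin's axis, 44 mm above its tip; fully home it lies on the guide's top face, at guide_mouth
- block: Dark wooden block 60 x 60 x 50 mm, fixed, with a vertical 13 mm hole 48 mm deep in the middle in which the pin stands parked, flange on the block's top. Origin: centre of its underside
- spread_jar: Bystander: glass jar with a black lid, 59 mm wide, 91 mm tall. Origin: centre of its underside
- spice_jar: Bystander: slim glass jar with a green cap, 41 mm wide, 97 mm tall. Origin: centre of its underside
- steel_tumbler: Bystander: brushed steel tumbler, 68 mm wide, 74 mm tall. Origin: centre of its underside
There are look-alikes about, which are no part of the job. Of the things shaped like the pin, the steel one is meant.

How it is judged:
By the outcome, as a careful person would: the job done as asked, in the order asked, and still so for the second after the job is handed in, with the robot touching nothing.
It also fails if it takes over 62 s, if anything falls off the work surface, if the arm or the gripper's body presses on something with over 40 N, if the wrist force passes 120 N, or if a joint passes its speed limit or range.

## Working session

There is one attempt and no reset: what is moved stays moved. The work goes in short steps, Python scripts to look and compute and a tool call to move; the robot and the scene stay as the last step left them, time stands still between calls to the robot, and variables do not carry over. Pictures are saved under pics/ and viewed, about 8 in all and at most 12, crops included, and the job is handed in when it is done.

Besides the shell and the picture viewer there is one more tool, called after "Emit:" in YAML: its name, and indented under it one key for each argument. send_rows: Moves the arm, as the interface text tells. Its arguments: {"type":"object","properties":{"motion":{"type":"array"},"force":{"type":"number"}},"required":["motion"]}

```bash
mkdir -p pics
cat > h.py <<'E'
import numpy as np, cv2
from cell import *
def cam(n):
    c=camera_info(n); return np.array(c["camera_matrix"]),np.array(c["distortion"]),np.array(c["pose"])
def ray(n,xy):
    K,D,P=cam(n); u=cv2.undistortPoints(np.array([[xy]],float),K,D)[0,0]
    d=P[:3,:3]@np.array([u[0],u[1],1]); return P[:3,3],d/np.linalg.norm(d)
def at_z(n,xy,z):
    o,d=ray(n,xy); return o+d*(z-o[2])/d[2]
def tri(a,b):
    (o1,d1),(o2,d2)=ray("scene",a),ray("top",b)
    s=np.linalg.lstsq(np.c_[d1,-d2],o2-o1,rcond=None)[0]
    p,q=o1+s[0]*d1,o2+s[1]*d2; return (p+q)/2,np.linalg.norm(p-q)
def proj(n,p):
    K,D,P=cam(n); R=P[:3,:3].T; return cv2.projectPoints(np.array(p,float).reshape(-1,3),cv2.Rodrigues(R)[0],-R@P[:3,3],K,D)[0][:,0]
def save(n,f,box=None,s=1):
    im=get_image(n)
    if box: im=im[box[1]:box[3],box[0]:box[2]]
    cv2.imwrite("pics/"+f,cv2.resize(im[:,:,::-1],None,fx=s,fy=s,interpolation=cv2.INTER_CUBIC))
E
python3 - <<'E'
from h import *
np.set_printoptions(precision=3,suppress=True)
save("scene","s1.png");save("top","t1.png")
print(grasp_offset() if callable(grasp_offset) else grasp_offset)
for n in("scene","top"):
    print(n,cam(n)[2][:3,3])
    for t in["stand","stand_pivot","panel_bar","guide_mouth","pin","pin_shoulder","block","spread_jar","spice_jar","steel_tumbler"]:
        print(t,[(np.round(r["xy"],1).tolist(),round(r["conf"],2)) for r in tip_of(t,n)[:4]])
E
```

```text
0.0188
scene [ 0.082 -0.716  1.057]
stand [([288.4, 281.7], 0.88)]
stand_pivot [([289.8, 246.4], 0.8)]
panel_bar [([342.1, 222.7], 0.6)]
guide_mouth [([262.2, 182.0], 0.73)]
pin [([421.6, 375.5], 0.77), ([391.4, 333.8], 0.75), ([397.9, 358.8], 0.67), ([388.9, 387.9], 0.62)]
pin_shoulder [([364.4, 365.3], 0.78), ([394.7, 342.8], 0.68), ([427.8, 365.6], 0.67), ([393.9, 382.0], 0.59)]
block [([423.6, 379.0], 0.81)]
spread_jar [([354.6, 418.8], 0.83)]
spice_jar [([233.4, 208.1], 0.58), ([269.6, 189.6], 0.16)]
steel_tumbler [([267.9, 190.9], 0.54)]
top [0.447 0.096 1.667]
stand []
stand_pivot [([314.9, 264.7], 0.89)]
panel_bar [([320.1, 214.0], 0.66)]
guide_mouth [([258.6, 261.7], 0.7)]
pin [([449.6, 224.0], 0.67), ([415.3, 236.6], 0.52), ([420.7, 265.0], 0.49), ([441.1, 254.8], 0.47)]
pin_shoulder [([447.9, 249.4], 0.61), ([448.4, 227.8], 0.56), ([419.1, 232.0], 0.48), ([426.7, 261.1], 0.45)]
block [([443.8, 228.3], 0.92)]
spread_jar [([447.6, 287.7], 0.69), ([318.8, 217.1], 0.4)]
spice_jar [([447.4, 288.4], 0.67), ([213.2, 266.0], 0.65)]
steel_tumbler [([205.1, 227.0], 0.96)]
```

View pics/s1.png

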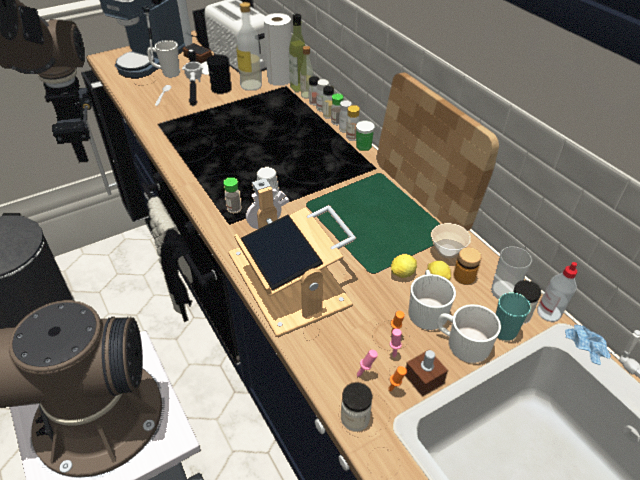

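View pics/t1.png

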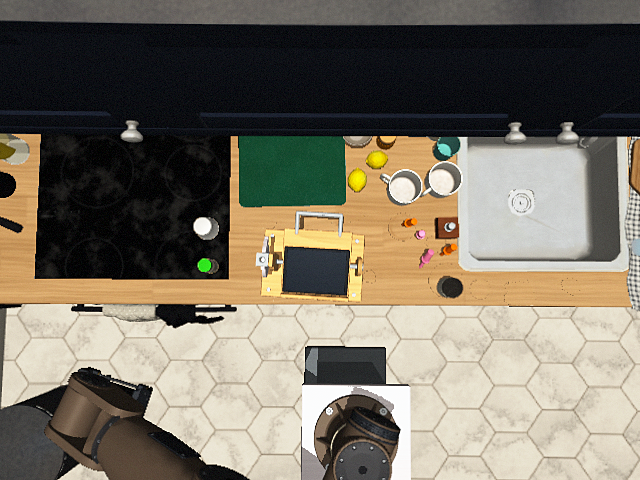

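The steel pin stands in the dark block at scene (428,362), top (449,228). The pink and orange pins, scene (368,360), (397,340), (399,320) and (398,377), are look-alikes: they are coloured and lie loose outside the block. I'll confirm this in an enlarged crop and compute positions.

Run:
```python
from h import *
np.set_printoptions(precision=4,suppress=True)
a=get_image("scene");b=get_image("top")
A=cv2.resize(a[170:350,220:370],None,fx=3,fy=3,interpolation=cv2.INTER_CUBIC)[:540]
B=cv2.resize(a[330:400,380:450],(330,330),interpolation=cv2.INTER_CUBIC)
C=cv2.resize(b[210:250,425:465],(210,210),interpolation=cv2.INTER_CUBIC)
o=np.zeros((540,785,3),np.uint8);o[:,:450]=A;o[:330,455:785]=B;o[330:540,455:665]=C
cv2.imwrite("pics/c2.png",o[:,:,::-1])
gm,e=tri((262.2,182),(258.6,261.7));print("gm",gm,e)
pv,e=tri((289.8,246.4),(314.9,264.7));print("pv",pv,e)
pb,e=tri((342.1,222.7),(320.1,214));print("bar",pb,e)
print("block",at_z("scene",(423.6,379),0),at_z("top",(443.8,228.3),0))
print("shoulder",tri((427.8,365.6),(448.4,227.8)))
print("guide z=.208",at_z("scene",(262.2,182),.208),at_z("top",(258.6,261.7),.208))
print("piv z=.115",at_z("scene",(289.8,246.4),.115),at_z("top",(314.9,264.7),.115))
for t,x in(("jar",(354.6,418.8)),("spice",(233.4,208.1)),("tumb",(267.9,190.9))):print(t,at_z("scene",x,0))
print(get_state()["eef_rot"])
for t in["pin","panel_bar","guide_mouth","stand"]:
  for n in("scene","top"):
    for r in cut_out(t,n)[:5]:
      ys,xs=np.nonzero(r["mask"]);print(t,n,np.round(r["xy"],1),round(r["conf"],2),xs.min(),xs.max(),ys.min(),ys.max(),xs.size)
```

```text
gm [0.508  0.2642 0.2116] 0.012442922954061816
pv [0.502  0.1188 0.1243] 0.007853083319038981
bar [0.6394 0.1063 0.1445] 0.0033760584965079874
block [ 0.6147 -0.2649  0.    ] [ 0.6153 -0.2647  0.    ]
shoulder (array([ 0.6127, -0.2671,  0.0548]), np.float64(0.0031899627714611443))
guide z=.208 [0.5154 0.2658 0.208 ] [0.5024 0.2673 0.208 ]
piv z=.115 [0.5098 0.1255 0.115 ] [0.4988 0.1207 0.115 ]
jar [ 0.4384 -0.2669  0.    ]
spice [0.499  0.4428 0.    ]
tumb [0.6173 0.4609 0.    ]
[[-0.9539  0.3001  0.0001]
 [ 0.3001  0.9539  0.0001]
 [-0.      0.0001 -1.    ]]
pin scene [416.3 400.1] 0.8 390 432 391 412 375
pin scene [427.7 362.5] 0.6 421 433 350 370 207
pin scene [388.3 369.3] 0.53 364 403 366 375 296
pin scene [375.4 330.6] 0.49 364 390 321 348 285
pin scene [406.2 345.5] 0.46 397 416 334 356 167
pin top [393.4 237.6] 0.69 386 413 233 240 158
pin top [461.2 243.9] 0.66 445 468 239 256 131
pin top [451.1 226.3] 0.61 444 454 223 231 72
pin top [426.4 224.2] 0.56 408 435 220 228 162
pin top [432.4 246.5] 0.43 422 435 238 262 141
panel_bar scene [288.3 244.4] 0.69 235 354 189 294 5935
panel_bar top [316.5 263. ] 0.65 261 355 211 301 5268
panel_bar top [447.3 229.6] 0.38 444 454 223 232 82
guide_mouth scene [288.4 262. ] 0.86 229 354 179 336 11449
guide_mouth top [312.4 262.9] 0.84 256 364 211 301 7481
stand scene [287.1 261.7] 0.83 229 355 179 336 11095
stand top [310.7 263.1] 0.61 256 364 211 301 7261
stand top [204.1 228.9] 0.4 194 218 217 239 451
```

View pics/c2.png

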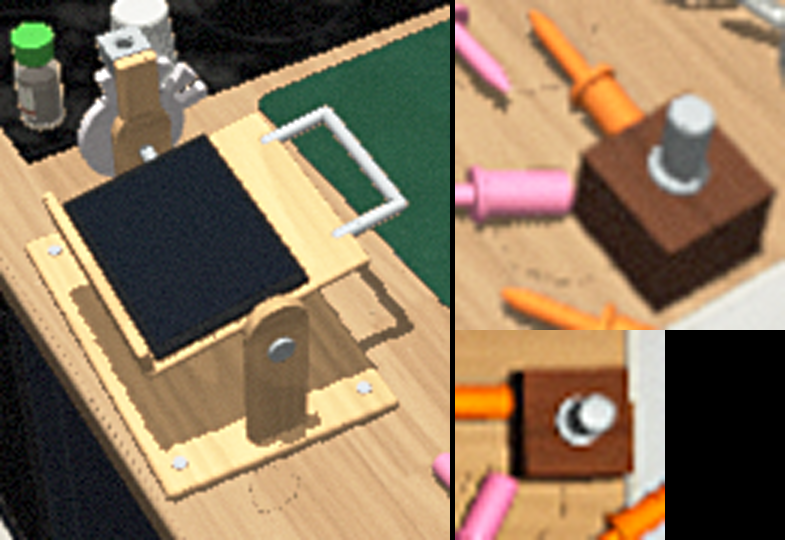

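The crop confirms it: the steel pin with its flange stands in the dark block, and the others are orange or pink plastic lying loose. Base corners are at scene (229,251), (277,337) and (352,305), the guide top at (262,184), and the bar corners at (328,207) and (354,238). The panel is part-raised. Next I fit the stand pose and check it by overlay.

```bash
cat >> h.py <<'E'
def stand_pts(x,y,yaw,P):
    P=np.array(P,float);c,s=np.cos(yaw),np.sin(yaw)
    return P@np.array([[c,s,0],[-s,c,0],[0,0,1]])+[x,y,0]
def bar_pt(a,yy): return [.14*np.cos(a),yy,.115+.14*np.sin(a)]
E
python3 - <<'E'
from h import *
from scipy.optimize import least_squares
np.set_printoptions(precision=4,suppress=True)
S=[[-.1,.162,.012],[-.1,-.138,.012],[.1,-.138,.012],[0,.142,.208],[0,-.128,.115]]
sp=np.array([[229.3,251],[277.3,336.7],[352.3,305],[261.7,184.3],[313.7,286.3],[328.3,207.3],[354,237.7]])
def f(p):
    W=stand_pts(*p[:3],S+[bar_pt(p[3],.06),bar_pt(p[3],-.06)])
    return (proj("scene",W)-sp).ravel()
r=least_squares(f,[.505,.12,0,.2]);print(r.x);print(r.fun.reshape(-1,2))
p=r.x
b=cv2.resize(get_image("top")[200:310,245:375],None,fx=6,fy=6,interpolation=cv2.INTER_CUBIC)[:,:,::-1].copy()
W=stand_pts(*p[:3],S+[[.1,.162,.012],bar_pt(p[3],.06),bar_pt(p[3],-.06)])
for q in proj("top",W): cv2.drawMarker(b,tuple(int(v) for v in ((q-[245,200]+.5)*6)),(255,0,255),0,14,1)
cv2.imwrite("pics/t3.png",b); print(proj("top",W))
E
```

```text
[ 0.5021  0.1158 -0.0612  0.2257]
[[-1.075  -0.0057]
 [-1.0423 -0.6732]
 [ 1.5495 -0.7243]
 [ 0.3449  0.2022]
 [ 0.2399  1.0091]
 [ 0.5244 -0.1122]
 [-0.5664  0.1041]]
[[260.3012 294.6226]
 [361.1849 301.6279]
 [365.4253 234.5815]
 [262.3645 258.5325]
 [362.3595 266.6687]
 [265.4991 227.7184]
 [298.2845 212.2672]
 [341.6768 215.2378]]
```

View pics/t3.png

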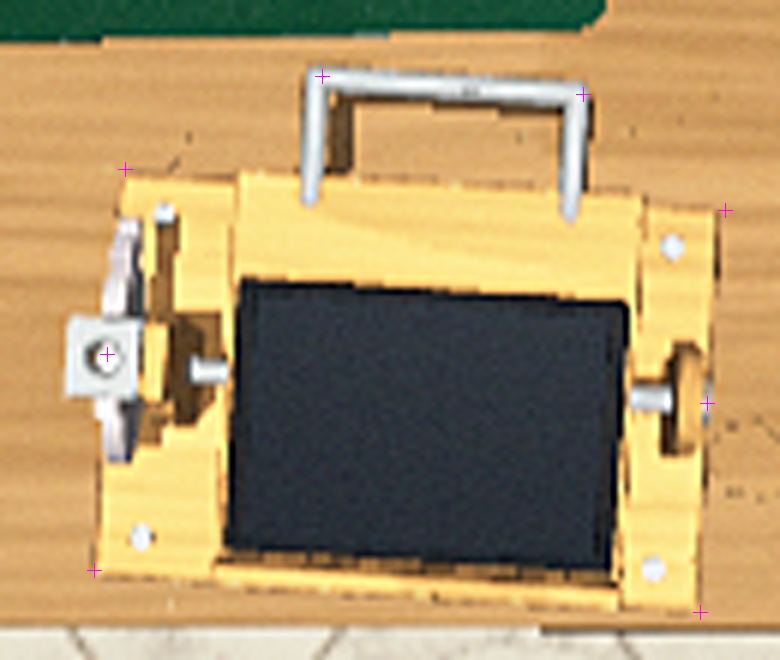

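```bash
cat >> h.py <<'E'
from scipy.spatial.transform import Rotation as Ro
def tool_R(yaw,a):  # jaws along panel/stand x, pitched by a
    u=np.array([np.cos(yaw)*np.cos(a),np.sin(yaw)*np.cos(a),np.sin(a)]); x=np.array([-np.sin(yaw),np.cos(yaw),0])
    return np.c_[x,u,np.cross(x,u)]
def rel(g,R,base=None):  # row for grasp point g, orientation R; from base (pos,R) or the present
    s=get_state(); p0,R0=base or (np.array(s["tool_pos"]),np.array(s["eef_rot"]))
    t=np.array(g)+grasp*R[:,2]
    return np.round(np.r_[1000*R0.T@(t-p0),np.degrees(Ro.from_matrix(R0.T@R).as_rotvec())],1).tolist()
grasp=grasp_offset() if callable(grasp_offset) else grasp_offset
E
python3 - <<'E'
from h import *
from scipy.optimize import least_squares
np.set_printoptions(precision=4,suppress=True)
S=[[-.1,.162,.012],[-.1,-.138,.012],[.1,-.138,.012],[0,.142,.208],[0,-.128,.115]]
sp=np.array([[229.3,251],[277.3,336.7],[352.3,305],[261.7,184.3],[313.7,286.3],[328.3,207.3],[354,237.7]])
T=[[-.1,.162,.012],[-.1,-.138,.012],[.1,-.138,.012],[.1,.162,.012],[0,.142,.208]]
tp=np.array([[97,577],[698,610],[717,208],[125,178],[106,358],[316,72],[582,92]])/6+[244.5,199.5]
def f(p):
    B=[bar_pt(p[3],.06),bar_pt(p[3],-.06)]
    return np.r_[(proj("scene",stand_pts(*p[:3],S+B))-sp).ravel(),(proj("top",stand_pts(*p[:3],T+B))-tp).ravel()]
r=least_squares(f,[.505,.12,0,.2]);p=r.x;print(p,np.abs(r.fun).max(),r.fun.reshape(-1,2)[-3:])
print("bar",stand_pts(*p[:3],[bar_pt(p[3],0)]),"guide",stand_pts(*p[:3],[[0,.142,.208]]))
b=stand_pts(*p[:3],[bar_pt(p[3],0)])[0]
R=tool_R(p[2],p[3])
print("hover",rel(b+np.array([0,0,.10])*1-0.0*R[:,2],R))
print("down: 100mm vertical in tool axes",R.T@[0,0,-100])
E
```

```text
[ 0.5021  0.1163 -0.0544  0.2138] 1.5873178452686147 [[-0.0507 -0.2401]
 [ 0.5974  0.8624]
 [-0.3714  0.2032]]
bar [[0.6387 0.1089 0.1447]] guide [[0.5098 0.2581 0.208 ]]
hover [-580.5, -328.5, -49.9, -10.4, -8.1, 75.3]
down: 100mm vertical in tool axes [  0.     -21.2142  97.7239]
```

Emit:
send_rows:
  motion:
    - [0, 0, 0, -62, 0, 0, 0]
    - [0, 0, 0, -124, 0, 0, 0]
    - [0, -580, -328, -130, -10.4, -8.1, 75.3]
    - [0, -580, -328, -130, -10.4, -8.1, 75.3]
    - [0, -580, -328, -130, -10.4, -8.1, 75.3]
    - [0, -580, -328, -130, -10.4, -8.1, 75.3]
    - [0, -580, -328, -130, -10.4, -8.1, 75.3]
    - [0, -580, -328, -130, -10.4, -8.1, 75.3]
    - [0, -580, -328, -130, -10.4, -8.1, 75.3]
    - [0, -580, -328, -130, -10.4, -8.1, 75.3]
    - [0, -580, -328, -130, -10.4, -8.1, 75.3]
    - [0, -580, -328, -130, -10.4, -8.1, 75.3]
  force: 12

```text
time: 3.15
tool_pos: [0.6153, 0.1378, 0.3063]
eef_rot: [[0.054, 0.976, 0.212], [0.999, -0.052, -0.012], [-0.0, 0.213, -0.977]]
wrist_force: [0.1, 0.0, 0.8]
width: 0.0475
```

Emit:
send_rows:
  motion:
    - [0, 0, 0, 0, 0, 0, 0]
    - [0, 0, 0, 0, 0, 0, 0]

```text
time: 3.4
tool_pos: [0.6138, 0.1395, 0.3058]
eef_rot: [[0.054, 0.976, 0.211], [0.999, -0.053, -0.012], [-0.0, 0.212, -0.977]]
wrist_force: [-0.2, 0.6, -0.1]
width: 0.0474
```

Run:
```python
from h import *
s=get_state();print(s["time"],s["tool_pos"],s["width"],np.round(s["q"],2))
p=[.5021,.1163,-.0544,.2138];b=stand_pts(*p[:3],[bar_pt(p[3],0)])[0];R=tool_R(p[2],p[3])
print(rel(b-.05*R[:,2],R),rel(b,R))
```

```text
3.4 [0.61380451 0.13954886 0.30584569] 0.04743729539935528 [ 0.14  0.31  1.52 -0.05  1.1   0.21]
[-29.3, -8.2, 131.9, -0.0, 0.0, 0.0] [-29.3, -8.2, 181.9, -0.0, 0.0, 0.0]
```

Emit:
send_rows:
  motion:
    - [0, -29, -8, 60, 0, 0, 0]
    - [0, -29, -8, 120, 0, 0, 0]
    - [0, -29, -8, 132, 0, 0, 0]
    - [0, -29, -8, 150, 0, 0, 0]
    - [0, -29, -8, 166, 0, 0, 0]
    - [0, -29, -8, 182, 0, 0, 0]
    - [0, -29, -8, 182, 0, 0, 0]

```text
time: 4.28
tool_pos: [0.6431, 0.1089, 0.1256]
eef_rot: [[0.054, 0.976, 0.211], [0.999, -0.052, -0.012], [-0.001, 0.211, -0.978]]
wrist_force: [-0.3, -1.2, -0.3]
width: 0.0474
```

Run:
```python
from h import *
a=get_image("scene")[170:350,220:380];b=get_image("top")[200:310,245:375]
A=cv2.resize(a,(480,540),interpolation=cv2.INTER_CUBIC);B=cv2.resize(b,(310,262),interpolation=cv2.INTER_CUBIC)
o=np.zeros((540,790,3),np.uint8);o[:,:480]=A;o[:262,480:]=B
cv2.imwrite("pics/c4.png",o[:,:,::-1])
```

```text
(no output)
```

View pics/c4.png

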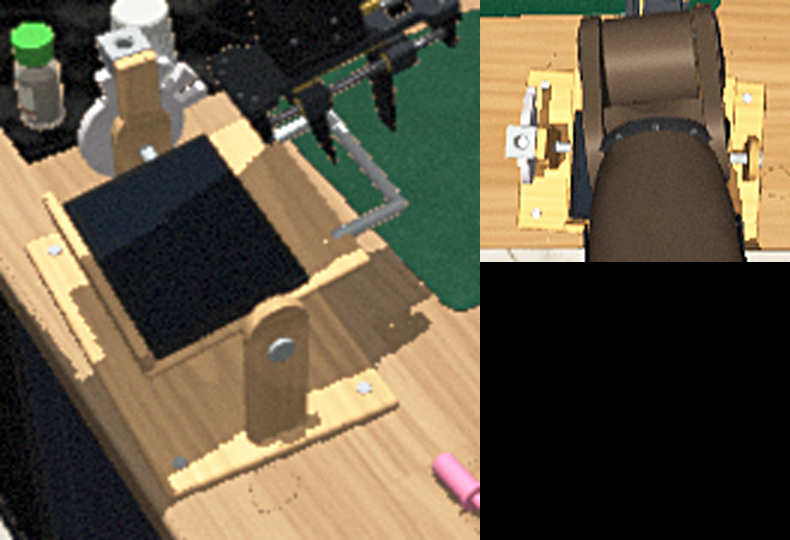

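Run:
```python
from h import *
s=get_state();t=np.array(s["tool_pos"]);R=np.array(s["eef_rot"])
f=lambda P:((proj("scene",P)-[220,170])*3).round()
print("tips",f([t,t+.024*R[:,1],t-.024*R[:,1]]),"grasp",f([t-grasp*R[:,2]]),t-grasp*R[:,2])
p=[.5021,.1163,-.0544,.2138]
print("bar",f(stand_pts(*p[:3],[bar_pt(p[3],y) for y in(.06,0,-.06)])))
```

```text
tips [[366. 171.]
 [392. 157.]
 [340. 185.]] grasp [[362. 155.]] [0.63955767 0.10905946 0.14522537]
bar [[325. 112.]
 [362. 156.]
 [400. 203.]]
```

Emit:
send_rows:
  motion:
    - [-0.5, 0, 0, 0, 0, 0, 0]
    - [-0.5, 0, 0, 0, 0, 0, 0]
    - [-0.8, 0, 0, 0, 0, 0, 0]
    - [-0.8, 0, 0, 0, 0, 0, 0]
    - [-1, 0, 0, 0, 0, 0, 0]
    - [-1, 0, 0, 0, 0, 0, 0]
    - [-1, 0, 0, 0, 0, 0, 0]
  force: 15

```text
time: 5.25
tool_pos: [0.6433, 0.1088, 0.1265]
eef_rot: [[0.054, 0.976, 0.212], [0.999, -0.052, -0.012], [-0.0, 0.212, -0.977]]
wrist_force: [-0.7, -0.4, 0.8]
width: 0.0005
```

Run:
```python
from h import *
print(get_state()["width"]);save("scene","c5.png",(275,170,375,260),6)
```

```text
0.000461099118419499
```

View pics/c5.png

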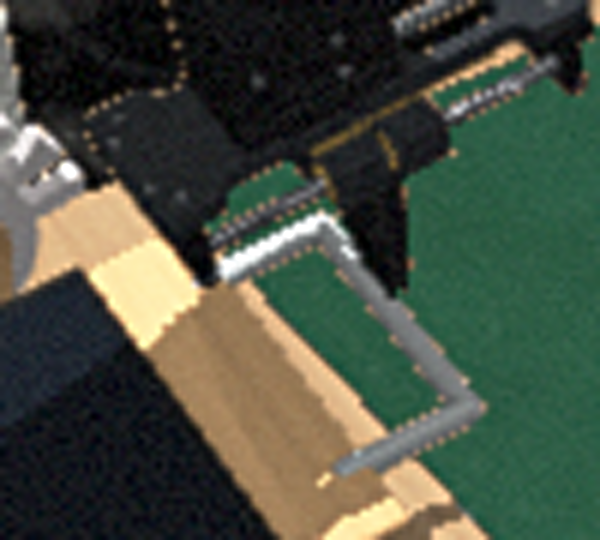

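Run:
```python
from h import *
s=get_state();t=np.array(s["tool_pos"]);R=np.array(s["eef_rot"])
for xy in[(341.7,218.7),(340.5,217)]:
    o,d=ray("scene",xy);k=np.linalg.lstsq(np.c_[d,-R[:,2]],t-o,rcond=None)[0];q=o+k[0]*d
    print(k[1],q,R.T@(q-t))
G=[[0,0,z] for z in(0,-.02,-.04,-.06,-.078)]
print(((proj("scene",t+np.array(G)@R.T)-[275,170])*6).round())
print(s["wrist_force"],s["ft_torque"],s["q"])
```

```text
-0.02918139522171793 [0.64068016 0.10762125 0.15580642] [-0.0013382   0.00366836 -0.0291814 ]
-0.03586180896553789 [0.6376229  0.10841917 0.16197012] [-0.00070732  0.00195114 -0.03586181]
[[402. 343.]
 [394. 310.]
 [386. 276.]
 [378. 242.]
 [371. 210.]]
[ 0.5446387  -0.40044609 -0.89449091] [-0.08222131  0.21959201  0.05413295] [ 0.08001794  0.50196665  1.71403299 -0.04366564  0.71413974  0.16357755]
```

Run:
```python
from h import *
R=np.array([[-0.9539,0.3001,0],[0.3001,.9539,0],[0,0,-1.]]);t=np.array([.188,.596,.176])
G=[[0,0,0],[0,.0475,0],[0,-.0475,0],[0,0,-.03],[0,.0475,-.03],[0,-.0475,-.03],[0,0,-.078]]
P=proj("scene",t+np.array(G)@R.T);print(P.round(1))
im=cv2.imread("pics/s1.png")[60:180,10:150];b=cv2.resize(im,None,fx=4.9,fy=4.9,interpolation=cv2.INTER_CUBIC)
b=cv2.convertScaleAbs(b,alpha=1.8,beta=30)
for i,q in enumerate(P):cv2.drawMarker(b,tuple(int(v) for v in (q-[10,60]+.5)*4.9),(255,0,255) if i<3 else (0,255,255),0,14,1)
cv2.imwrite("pics/c6.png",b)
```

```text
[[ 89.6 162.8]
 [ 90.4 152.1]
 [ 88.8 174. ]
 [ 86.3 153.1]
 [ 87.1 142.5]
 [ 85.3 164.3]
 [ 80.6 137. ]]
```

View pics/c6.png

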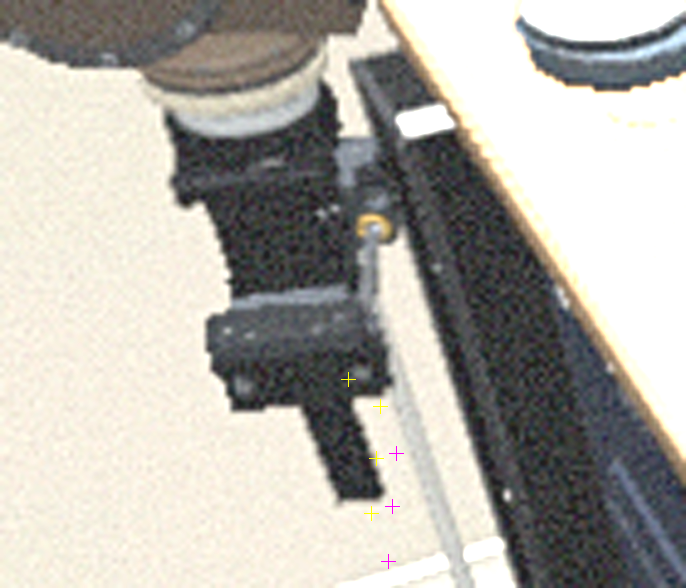

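The visible fingertips sit about 30 mm behind the reported TCP, both here and at the start pose, and the shut fingers missed the bar. I'll open, go about 30 mm deeper, and let the gripped width show whether that is right.

Emit:
send_rows:
  motion:
    - [0, 0, 0, 0, 0, 0, 0]
    - [0, 0, 0, 0, 0, 0, 0]
    - [0, 0, 0, 0, 0, 0, 0]
    - [0, 0, 0, 10, 0, 0, 0]
    - [0, 0, 0, 20, 0, 0, 0]
    - [0, 0, 0, 30, 0, 0, 0]
    - [-0.5, 0, 0, 30, 0, 0, 0]
    - [-0.5, 0, 0, 30, 0, 0, 0]
    - [-0.9, 0, 0, 30, 0, 0, 0]
    - [-0.9, 0, 0, 30, 0, 0, 0]
    - [-0.9, 0, 0, 30, 0, 0, 0]
  force: 15

```text
time: 6.68
tool_pos: [0.6485, 0.1085, 0.097]
eef_rot: [[0.054, 0.976, 0.21], [0.999, -0.052, -0.012], [-0.0, 0.21, -0.978]]
wrist_force: [-5.5, 0.2, 0.5]
width: 0.0119
```

Run:
```python
from h import *
print(get_state()["width"]);
for n in("scene","top"):print(n,[(np.round(r["xy"],1),r["conf"]) for r in (get_image(n) is not None and tip_of("panel_bar",n))])
save("scene","c7.png",(255,170,375,260),5)
```

```text
0.011892046358365896
scene [(array([343.1, 221.7]), 0.61)]
top []
```

View pics/c7.png

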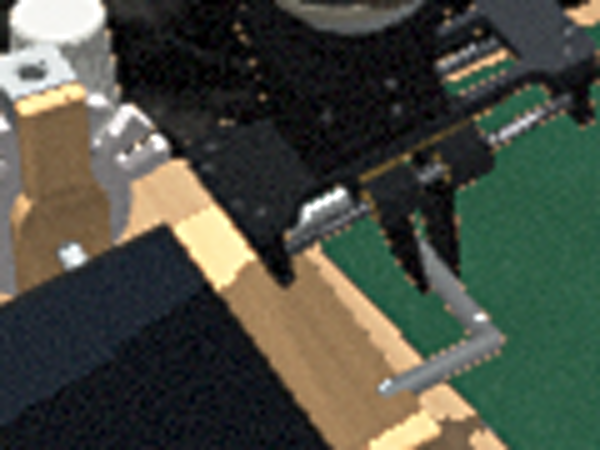

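Now the bar is gripped, with a width of 11.9 mm. So the real grasp point is about 30 mm shorter along the tool than reported. I'll swing the panel along the arc with constant tool orientation, which keeps that offset from mattering.

Run:
```python
from h import *
np.set_printoptions(precision=1,suppress=True)
R=np.array(get_state()["eef_rot"]);yaw=-.0544
b=lambda a:stand_pts(0,0,yaw,[bar_pt(a,0)])[0]
for a in np.r_[np.linspace(.2138,.85,10)[1:],.88]:print(round(a,3),1000*R.T@(b(a)-b(.2138)))
```

```text
0.284 [-0.  -0.4 -9.9]
0.355 [ -0.   -1.4 -19.7]
0.426 [ -0.   -3.2 -29.5]
0.497 [ -0.   -5.6 -39. ]
0.567 [ -0.   -8.8 -48.4]
0.638 [ -0.  -12.5 -57.6]
0.709 [ -0.  -16.9 -66.4]
0.779 [ -0. -22. -75.]
0.85 [ -0.  -27.6 -83.1]
0.88 [ -0.  -30.1 -86.5]
```

Emit:
send_rows:
  motion:
    - [-0.9, 0, -0.4, -10, 0, 0, 0]
    - [-0.9, 0, -1.4, -20, 0, 0, 0]
    - [-0.9, 0, -3.2, -29.5, 0, 0, 0]
    - [-0.9, 0, -5.6, -39, 0, 0, 0]
    - [-0.9, 0, -9, -48.5, 0, 0, 0]
    - [-0.9, 0, -12.5, -57.5, 0, 0, 0]
    - [-0.9, 0, -17, -66.5, 0, 0, 0]
    - [-0.9, 0, -22, -75, 0, 0, 0]
    - [-0.9, 0, -27.5, -83, 0, 0, 0]
    - [-0.9, 0, -27.5, -83, 0, 0, 0]
    - [-0.9, 0, -27.5, -83, 0, 0, 0]

```text
time: 8.3
tool_pos: [0.607, 0.111, 0.1745]
eef_rot: [[0.054, 0.975, 0.217], [0.999, -0.052, -0.011], [0.0, 0.217, -0.976]]
wrist_force: [5.0, 1.2, 6.9]
width: 0.0112
```

Run:
```python
from h import *
s=get_state();print(s["width"],s["wrist_force"])
im=cv2.resize(get_image("scene")[150:340,215:375],(640,760),interpolation=cv2.INTER_CUBIC)[:600]
p=[.5021,.1163,-.0544]
for a,c in((.8,(255,255,0)),(.85,(255,0,255)),(.9,(0,255,255))):
    for q in proj("scene",stand_pts(*p,[bar_pt(a,.06),bar_pt(a,-.06)])):cv2.drawMarker(im,tuple(int(v) for v in (q-[215,150]+.5)*4),c,0,12,1)
cv2.imwrite("pics/c8.png",im[:,:,::-1])
```

```text
0.011186301751848404 [5.0371297  1.21118498 6.88750221]
```

View pics/c8.png

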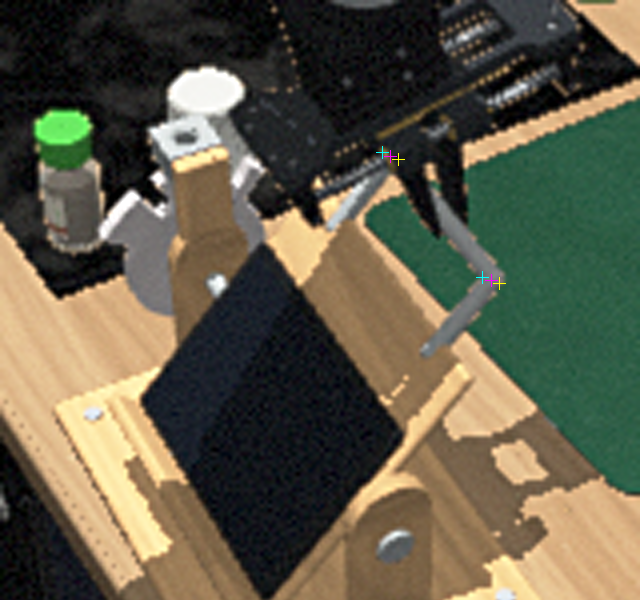

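Emit:
send_rows:
  motion:
    - [-0.45, 0, 0, 0, 0, 0, 0]
    - [-0.45, 0, 0, 0, 0, 0, 0]
    - [-0.45, 0, 0, 0, 0, 0, 0]
    - [-0.45, 0, 0, -20, 0, 0, 0]
    - [-0.45, 0, 0, -50, 0, 0, 0]
    - [-0.4, 0, 0, -100, 0, 0, 0]
    - [-0.3, 200, 0, -160, 0, 0, 0]
    - [-0.3, 200, 0, -160, 0, 0, 0]
    - [-0.3, 200, 0, -160, 0, 0, 0]
    - [-0.3, 200, 0, -160, 0, 0, 0]
    - [-0.3, 200, 0, -160, 0, 0, 0]

```text
time: 9.72
tool_pos: [0.5818, 0.3132, 0.3282]
eef_rot: [[0.052, 0.976, 0.211], [0.999, -0.05, -0.012], [-0.001, 0.212, -0.977]]
wrist_force: [0.5, 0.2, -0.8]
width: 0.0331
```

```bash
sed -i 's/^grasp=.*/grasp=.0488  # measured: the tips end 30 mm short of the reported TCP/' h.py
python3 - <<'E'
from h import *
R=tool_R(-.0544,0)
print(rel([.6145,-.2655,.33],R),rel([.6145,-.2655,.18],R))
E
```

```text
[-576.2, 51.2, 59.7, 12.2, 0.0, 0.2] [-576.0, 19.4, 206.3, 12.2, 0.0, 0.2]
```

Emit:
send_rows:
  motion:
    - [-0.1, -60, 5, 0, 6, 0, 0]
    - [-0.1, -300, 30, 20, 12.2, 0, 0.2]
    - [-0.1, -300, 30, 20, 12.2, 0, 0.2]
    - [-0.1, -300, 30, 20, 12.2, 0, 0.2]
    - [-0.1, -300, 30, 20, 12.2, 0, 0.2]
    - [-0.1, -576, 51, 60, 12.2, 0, 0.2]
    - [-0.1, -576, 51, 60, 12.2, 0, 0.2]
    - [-0.1, -576, 51, 60, 12.2, 0, 0.2]
    - [-0.1, -576, 51, 60, 12.2, 0, 0.2]
    - [-0.1, -576, 51, 60, 12.2, 0, 0.2]
    - [-0.1, -576, 51, 60, 12.2, 0, 0.2]
    - [-0.1, -576, 51, 60, 12.2, 0, 0.2]

```text
time: 11.22
tool_pos: [0.6129, -0.2663, 0.281]
eef_rot: [[0.058, 0.998, 0.0], [0.998, -0.058, 0.0], [0.0, 0.0, -1.0]]
wrist_force: [0.1, 0.9, 0.1]
width: 0.0426
```

Run:
```python
from h import *
s=get_state();print(s["time"],s["tool_pos"],s["width"])
im=cv2.resize(get_image("scene")[150:340,215:375],(640,760),interpolation=cv2.INTER_CUBIC)[:600]
p=[.5021,.1163,-.0544]
for a,c in((.8,(255,255,0)),(.85,(255,0,255)),(.9,(0,255,255))):
    for q in proj("scene",stand_pts(*p,[bar_pt(a,.06),bar_pt(a,-.06)])):cv2.drawMarker(im,tuple(int(v) for v in (q-[215,150]+.5)*4),c,0,9,1)
cv2.imwrite("pics/c9.png",im[:,:,::-1])
get_image("top")
for t in["pin","pin_shoulder","block"]:
  for n in("scene","top"):
    print(t,n,[(np.round(r["xy"],1).tolist(),round(r["conf"],2)) for r in tip_of(t,n)[:5]])
t=np.array(s["tool_pos"]);R=np.array(s["eef_rot"]);print("tips exp (bias -30)",proj("scene",[t-.03*R[:,2]]),"grasp",t-grasp*R[:,2])
```

```text
11.225 [ 0.61287494 -0.26629516  0.28096635] 0.04264042109051362
pin scene [([423.8, 376.1], 0.66), ([391.5, 349.7], 0.66), ([388.2, 392.9], 0.54), ([396.0, 331.9], 0.45)]
pin top [([413.1, 236.8], 0.73), ([423.7, 262.4], 0.68), ([404.9, 224.4], 0.65), ([446.9, 229.0], 0.39), ([441.7, 258.9], 0.35)]
pin_shoulder scene [([409.7, 402.8], 0.66), ([378.0, 335.8], 0.65), ([382.6, 369.6], 0.62), ([408.6, 351.6], 0.57), ([424.0, 366.9], 0.5)]
pin_shoulder top [([427.8, 249.9], 0.59), ([417.0, 225.7], 0.59), ([457.4, 249.5], 0.57), ([449.3, 225.0], 0.53), ([398.4, 236.0], 0.47)]
block scene [([423.9, 378.6], 0.59)]
block top [([447.1, 225.6], 0.71)]
tips exp (bias -30) [[446.85963009 282.45687764]] grasp [ 0.61285896 -0.26631829  0.32976634]
```

View pics/c9.png

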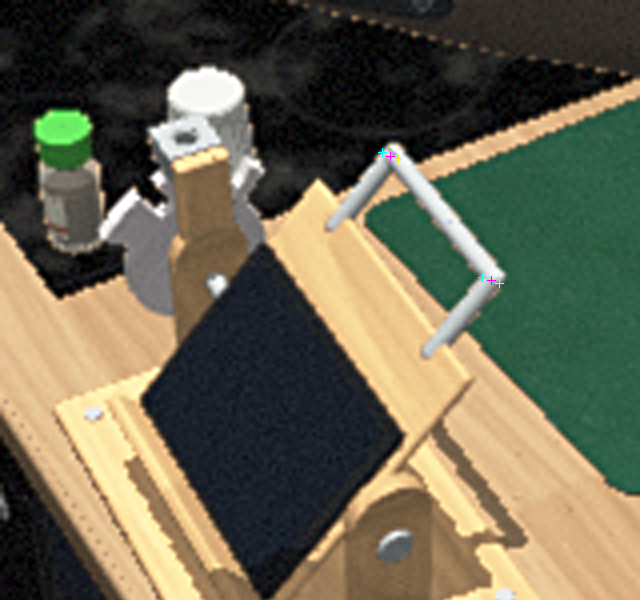

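Run:
```python
from h import *
np.set_printoptions(precision=4,suppress=True)
print(at_z("scene",(430.1,350.4),.094),at_z("scene",(426.7,368.2),.05),at_z("top",(451.8,225.4),.094))
K,D,P=cam("scene")
R=tool_R(-.0544,0)
print(rel([.6135,-.2665,.13],R),rel([.6135,-.2665,.078],R))
save("scene","c10.png",(370,230,510,400),4)
a=np.array(get_state()["tool_pos"]);print((proj("scene",[[a[0],a[1],a[2]+.03],[.6135,-.2665,.094],[.6135,-.2665,.054]])-[370,230])*4)
```

```text
[ 0.6199 -0.2596  0.094 ] [ 0.6109 -0.2694  0.05  ] [ 0.6143 -0.2671  0.094 ]
[-0.9, -0.5, 200.1, 0.1, 0.0, -0.1] [-0.9, -0.6, 252.1, 0.1, 0.0, -0.1]
[[308.3232 207.5906]
 [239.1421 497.0523]
 [228.3047 541.9844]]
```

View pics/c10.png

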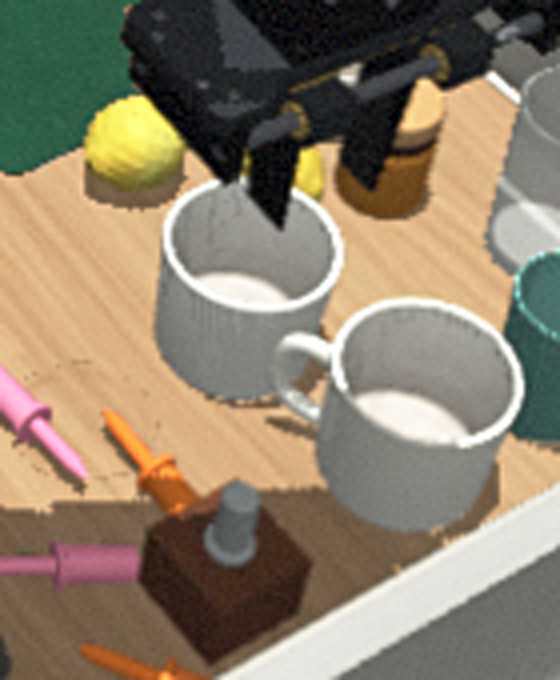

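Emit:
send_rows:
  motion:
    - [-0.1, -1, -1, 60, 0, 0, 0]
    - [-0.1, -1, -1, 120, 0, 0, 0]
    - [-0.1, -1, -1, 180, 0, 0, 0]
    - [-0.1, -1, -1, 205, 0, 0, 0]
    - [-0.1, -1, -1, 225, 0, 0, 0]
    - [-0.1, -1, -1, 240, 0, 0, 0]
    - [-0.1, -1, -1, 251, 0, 0, 0]
    - [-0.1, -1, -1, 251, 0, 0, 0]
    - [-0.1, -1, -1, 251, 0, 0, 0]

```text
time: 12.8
tool_pos: [0.6133, -0.2672, 0.0309]
eef_rot: [[0.057, 0.998, 0.002], [0.998, -0.057, -0.001], [-0.0, 0.002, -1.0]]
wrist_force: [0.1, -0.4, 0.2]
width: 0.0425
```

Run:
```python
from h import *
s=get_state();print(s["tool_pos"],s["wrist_force"])
save("scene","c11.png",(370,290,510,420),5)
```

```text
[ 0.61326056 -0.26722155  0.03086385] [ 0.08307563 -0.44070322  0.23014595]
```

View pics/c11.png

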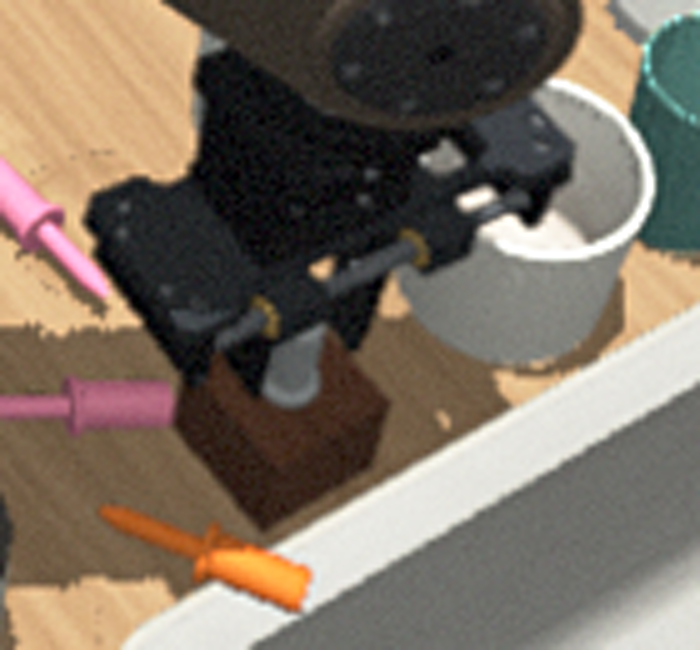

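Emit:
send_rows:
  motion:
    - [-0.6, 0, 0, 0, 0, 0, 0]
    - [-0.6, 0, 0, 0, 0, 0, 0]
    - [-0.8, 0, 0, 0, 0, 0, 0]
    - [-0.8, 0, 0, 0, 0, 0, 0]
    - [-0.8, 0, 0, 0, 0, 0, 0]
  force: 25

```text
time: 13.48
tool_pos: [0.613, -0.2671, 0.0303]
eef_rot: [[0.057, 0.998, 0.001], [0.998, -0.057, -0.0], [-0.0, 0.001, -1.0]]
wrist_force: [-0.6, 0.5, 1.4]
width: 0.0198
```

Emit:
send_rows:
  motion:
    - [-0.8, 0, 0, -10, 0, 0, 0]
    - [-0.8, 0, 0, -30, 0, 0, 0]
    - [-0.8, 0, 0, -60, 0, 0, 0]
    - [-0.8, 0, 0, -110, 0, 0, 0]
    - [-0.8, 0, 0, -170, 0, 0, 0]
    - [-0.8, 0, 0, -230, 0, 0, 0]
    - [-0.8, 0, 0, -240, 0, 0, 0]
    - [-0.8, 0, 0, -240, 0, 0, 0]
    - [-0.8, 0, 0, -240, 0, 0, 0]

```text
time: 14.6
tool_pos: [0.6121, -0.2667, 0.2683]
eef_rot: [[0.057, 0.998, -0.002], [0.998, -0.057, 0.001], [0.001, -0.002, -1.0]]
wrist_force: [0.8, -0.2, -1.6]
width: 0.0194
```

Run:
```python
from h import *
s=get_state();print(s["tool_pos"],s["width"],s["wrist_force"])
save("scene","c12.png",(380,200,500,330),5)
t=np.array(s["tool_pos"]);g=t+[0,0,grasp]
# pin points if gripped centred with grasp 29 mm above flange underside
print("exp flange,tip px",(proj("scene",[g-[0,0,.029],g-[0,0,.073]])-[380,200]+.5)*5)
print("y +5mm",(proj("scene",[g-[0,-.005,.029]])-[380,200]+.5)*5)
print(rel([.5098,.2581,.33],tool_R(-.0544,0)))
```

```text
[ 0.6121198  -0.26672572  0.26832481] 0.019373025183216392 [ 0.77568594 -0.23181193 -1.58369069]
exp flange,tip px [[325.49384994 459.28788973]
 [306.36760786 538.22017838]]
y +5mm [[316.28777782 449.99182163]]
[518.2, -132.2, -12.0, -0.1, -0.1, -0.2]
```

The viewing limit is reached, so I go on numerically. The pin is held at a width of 19.4 mm, and I'll check its pose in the hand with the networks.

Run:
```python
from h import *
np.set_printoptions(precision=4,suppress=True)
s=get_state();g=np.array(s["tool_pos"])+[0,0,grasp];print(g)
for n in("scene","top"):
    get_image(n);P=proj(n,[g-[0,0,.029],g-[0,0,.073]]).round(1);print(n,"exp",P.tolist())
    for t in("pin","pin_shoulder"):
        for r in tip_of(t,n):
            if np.linalg.norm(np.array(r["xy"])-P[0])<30:print(t,np.round(r["xy"],1),round(r["conf"],2))
    for r in cut_out("pin",n):
        if np.linalg.norm(np.array(r["xy"])-P[0])<30:
            ys,xs=np.nonzero(r["mask"]);k=ys>ys.max()-3;print("cut",np.round(r["xy"],1),round(r["conf"],2),xs.min(),xs.max(),ys.min(),ys.max(),"lowest",xs[k].mean())
# steel flange brightness profile along scene crop for own check
im=get_image("scene");print(im[280:316,428:456].mean(2).astype(int)[::2,::2])
```

```text
[ 0.6122 -0.2668  0.3171]
scene exp [[444.6, 291.4], [440.8, 307.2]]
pin [441.2 304.8] 0.74
pin_shoulder [443.6 292.1] 0.81
cut [445.4 290.6] 0.74 438 452 273 304 lowest 441.3636363636364
top exp [[469.7, 218.1], [465.2, 220.1]]
[[ 51 151 156 166  96  10  15  19  13  12  78  89  88  32]
 [157 147 156 160 132  25  19  19   6  29  97  95  82  18]
 [151 153 155 153 164 117   6  13  16  41  93  91 144 126]
 [147 148 149 152 155 140  76   2  19  63  94  86 255 200]
 [150 153 146 153 152 122 105  52   0  81  94  86 167 245]
 [149 146 148 148 152 112 115  88  64  88  93 101 125 255]
 [137 139 139 145 145 147 106 122 123 111 121 120 125 255]
 [137 134 136 144 138 144 141  87  97 107 100 113 116 255]
 [129 136 140 140 137 138 116  85  85 117 141 142 145 255]
 [183 166 139 127 137 139  99  88  91 126 140 131 228 241]
 [251 248 241 216 177 135  89  86  90 129 133 168 255 179]
 [242 241 244 245 248 220  85  88  96 117 180 255 162 184]
 [242 241 237 241 244 250 165  88 145 255 251 149 151 191]
 [233 255 255 255 255 255 255 254 237 162 125 125 182 192]
 [139 131 140 151 159 150 138 137 133 127 130 131 180 186]
 [138 139 128 137 137 133 134 137 136 132 124 171 188 171]
 [133 135 132 133 132 137 130 128 131 127 115  95 190 192]
 [132 129 134 132 134 132 150 250 255 255 255 122 145 255]]
```

Emit:
send_rows:
  motion:
    - [-0.8, 0, 0, -50, 0, 0, 0]
    - [-0.8, 518, -132, -50, 0, 0, 0]
    - [-0.8, 518, -132, -50, 0, 0, 0]
    - [-0.8, 518, -132, -50, 0, 0, 0]
    - [-0.8, 518, -132, -50, 0, 0, 0]
    - [-0.8, 518, -132, -50, 0, 0, 0]
    - [-0.8, 518, -132, -50, 0, 0, 0]
    - [-0.8, 518, -132, -50, 0, 0, 0]
    - [-0.8, 518, -132, -50, 0, 0, 0]
    - [-0.8, 518, -132, -50, 0, 0, 0]
    - [-0.8, 518, -132, -50, 0, 0, 0]
    - [-0.8, 518, -132, -50, 0, 0, 0]

```text
time: 16.6
tool_pos: [0.5105, 0.2572, 0.3201]
eef_rot: [[0.057, 0.998, 0.001], [0.998, -0.057, -0.0], [-0.0, 0.001, -1.0]]
wrist_force: [-0.2, 0.3, -1.4]
width: 0.0192
```

Emit:
send_rows:
  motion:
    - [-0.8, 0, 0, 20, 0, 0, 0]
    - [-0.8, 0, 0, 40, 0, 0, 0]
    - [-0.8, 0, 0, 40, 0, 0, 0]
    - [-0.8, 0, 0, 40, 0, 0, 0]

```text
time: 17.1
tool_pos: [0.511, 0.257, 0.2809]
eef_rot: [[0.058, 0.998, 0.002], [0.998, -0.058, 0.0], [0.0, 0.002, -1.0]]
wrist_force: [0.6, -0.7, -1.0]
width: 0.0196
```

```bash
cat > chk.py <<'E'
from h import *
np.set_printoptions(precision=4,suppress=True)
s=get_state();g=np.array(s["tool_pos"])+[0,0,grasp];print(s["time"],g,s["width"],s["wrist_force"])
gm=[.5098,.2581,.208]
for n in("scene","top"):
    get_image(n);P=proj(n,[g-[0,0,.029],g-[0,0,.073],gm]).round(1);print(n,"exp shoulder,tip,guide",P.tolist())
    for t in("pin","pin_shoulder","guide_mouth","panel_bar"):
        for r in tip_of(t,n):
            if t=="panel_bar" or np.linalg.norm(np.array(r["xy"])-P[0])<40:print(t,np.round(r["xy"],1),round(r["conf"],2))
    for r in cut_out("pin",n):
        if np.linalg.norm(np.array(r["xy"])-P[0])<30:
            ys,xs=np.nonzero(r["mask"]);k=ys>ys.max()-3;print("cut",np.round(r["xy"],1),round(r["conf"],2),xs.min(),xs.max(),ys.min(),ys.max(),"lowest",xs[k].mean())
print(rel([gm[0],gm[1],g[2]],tool_R(-.0544,0)))
E
python3 chk.py
```

```text
17.1 [0.511  0.257  0.3297] 0.019563494502432433 [ 0.5695 -0.6747 -0.9724]
scene exp shoulder,tip,guide [[259.5, 152.3], [260.8, 168.0], [261.5, 184.5]]
pin [259.7 168.9] 0.75
pin_shoulder [256.3 153.8] 0.66
guide_mouth [260.7 184.9] 0.9
panel_bar [326.5 203.4] 0.83
cut [258.3 147.6] 0.64 255 263 135 165 lowest 260.0
top exp shoulder,tip,guide [[258.4, 256.8], [260.4, 257.6], [262.1, 258.9]]
panel_bar [319.7 228.4] 0.58
[0.4, -0.6, -0.9, 0.0, -0.0, -0.1]
```

Emit:
send_rows:
  motion:
    - [-0.8, 0, -0.5, 25, 0, 0, 0]
    - [-0.8, 0, -0.5, 40, 0, 0, 0]
    - [-0.8, 0, -0.5, 46, 0, 0, 0]
    - [-0.8, 0, -0.5, 52, 0, 0, 0]
    - [-0.8, 0, -0.5, 58, 0, 0, 0]
    - [-0.8, 0, -0.5, 62, 0, 0, 0]
    - [-0.8, 0, -0.5, 62, 0, 0, 0]

```text
time: 18.58
tool_pos: [0.5099, 0.2577, 0.2179]
eef_rot: [[0.057, 0.998, 0.001], [0.998, -0.057, 0.0], [0.0, 0.001, -1.0]]
wrist_force: [0.4, 1.0, -1.4]
width: 0.0193
```

Emit:
send_rows:
  motion:
    - [-0.8, 0, 0, 5, 0, 0, 0]
    - [-0.8, 0, 0, 10, 0, 0, 0]
    - [-0.8, 0, 0, 14, 0, 0, 0]
    - [-0.8, 0, 0, 18, 0, 0, 0]
    - [-0.8, 0, 0, 18, 0, 0, 0]

```text
time: 19.2
tool_pos: [0.5101, 0.2577, 0.1997]
eef_rot: [[0.057, 0.998, 0.001], [0.998, -0.057, -0.0], [-0.0, 0.001, -1.0]]
wrist_force: [1.4, 1.5, -2.4]
width: 0.0197
```

```bash
python3 chk.py
```

```text
19.2 [0.5101 0.2577 0.2485] 0.01974527587104579 [ 1.4315  1.5405 -2.4317]
scene exp shoulder,tip,guide [[261.4, 180.7], [262.6, 195.2], [261.5, 184.5]]
pin [262.1 196.9] 0.56
pin_shoulder [261.6 178.3] 0.46
guide_mouth [262.7 185.6] 0.71
panel_bar [326.5 205.9] 0.89
panel_bar [290.7 281.2] 0.3
cut [262.3 173.9] 0.54 256 266 163 185 lowest 261.27272727272725
top exp shoulder,tip,guide [[261.8, 258.6], [263.6, 259.4], [262.1, 258.9]]
panel_bar [317.5 225.9] 0.98
[0.4, -0.2, 0.4, 0.1, -0.0, -0.2]
```

Emit:
send_rows:
  motion:
    - [-0.8, 0, 0, 3, 0, 0, 0]
    - [-0.8, 0, 0, 6, 0, 0, 0]
    - [-0.8, 0, 0, 9, 0, 0, 0]
    - [-0.8, 0, 0, 9, 0, 0, 0]

```text
time: 20.3
tool_pos: [0.5101, 0.2577, 0.1908]
eef_rot: [[0.057, 0.998, 0.001], [0.998, -0.057, -0.0], [0.0, 0.001, -1.0]]
wrist_force: [2.0, 1.9, -1.8]
width: 0.0192
```

Emit:
send_rows:
  motion:
    - [-0.8, 0, 0, 2, 0, 0, 0]
    - [-0.8, 0, 0, 3, 0, 0, 0]
    - [-0.8, 0, 0, 3, 0, 0, 0]

```text
time: 20.68
tool_pos: [0.5102, 0.2578, 0.1883]
eef_rot: [[0.057, 0.998, 0.001], [0.998, -0.057, 0.0], [0.0, 0.001, -1.0]]
wrist_force: [0.3, 1.0, 3.5]
width: 0.0195
```

Contact comes at TCP z 0.1883, exactly the parked-pin relation (0.0303 + 0.158), so the flange is at the guide top. I'll press once, release and rise.

Emit:
send_rows:
  motion:
    - [-0.8, 0, 0, 2, 0, 0, 0]
    - [-0.8, 0, 0, 2, 0, 0, 0]

```text
time: 20.92
tool_pos: [0.5105, 0.2579, 0.188]
eef_rot: [[0.057, 0.998, 0.003], [0.998, -0.057, 0.001], [0.001, 0.003, -1.0]]
wrist_force: [-3.4, 1.7, 19.0]
width: 0.0197
```

Emit:
send_rows:
  motion:
    - [-0.4, 0, 0, 0, 0, 0, 0]
    - [-0.2, 0, 0, 0, 0, 0, 0]
    - [-0.2, 0, 0, 0, 0, 0, 0]
    - [-0.2, 0, 0, -20, 0, 0, 0]
    - [-0.2, 0, 0, -50, 0, 0, 0]
    - [-0.2, 0, 0, -110, 0, 0, 0]
    - [-0.2, 0, 0, -150, 0, 0, 0]
    - [-0.2, 200, -150, -150, 0, 0, 0]
    - [-0.2, 200, -150, -150, 0, 0, 0]
    - [-0.2, 200, -150, -150, 0, 0, 0]
    - [-0.2, 200, -150, -150, 0, 0, 0]
    - [-0.2, 200, -150, -150, 0, 0, 0]

```text
time: 22.42
tool_pos: [0.3689, 0.4685, 0.3352]
eef_rot: [[0.052, 0.999, -0.0], [0.999, -0.052, -0.001], [-0.001, -0.0, -1.0]]
wrist_force: [0.6, 0.1, -0.4]
width: 0.0379
```

Run:
```python
from h import *
np.set_printoptions(precision=4,suppress=True)
s=get_state();print(s["time"],s["tool_pos"],s["wrist_force"])
gm=np.array([.5098,.2581,.208])
for n in("scene","top"):
    get_image(n);print(n,"exp home shoulder, pin top, pin tip, bar.80/.85/.90",proj(n,[gm,gm+[0,0,.044],gm-[0,0,.044]]+list(stand_pts(.5021,.1163,-.0544,[bar_pt(a,0) for a in(.8,.85,.9)]))).round(1).tolist())
    for t in("pin","pin_shoulder","panel_bar","block","spread_jar","spice_jar","steel_tumbler"):
        print(t,[(np.round(r["xy"],1).tolist(),round(r["conf"],2)) for r in tip_of(t,n)][:6])
    for r in cut_out("pin",n):
        if np.linalg.norm(np.array(r["xy"])-proj(n,gm)[0])<30:
            ys,xs=np.nonzero(r["mask"]);print("cut",np.round(r["xy"],1),xs.min(),xs.max(),ys.min(),ys.max())
f=cv2.ximgproc if 0 else None
a=cv2.imread("pics/s1.png")[:,:,::-1].astype(int);d=np.abs(get_image("scene").astype(int)-a).mean(2)
for nm,b in(("spread",(338,380,375,432)),("spice",(222,176,243,214)),("tumbler",(258,166,278,178))):print(nm,"mean diff",d[b[1]:b[3],b[0]:b[2]].mean())
```

```text
22.425 [0.3689 0.4685 0.3352] [ 0.6076  0.0541 -0.4202]
scene exp home shoulder, pin top, pin tip, bar.80/.85/.90 [[261.5, 184.5], [260.3, 169.6], [262.8, 198.8], [326.3, 204.5], [324.3, 203.6], [322.3, 202.8]]
pin [([389.4, 348.3], 0.71), ([259.5, 201.9], 0.69), ([365.1, 371.3], 0.65), ([394.6, 330.8], 0.55), ([391.0, 390.1], 0.54)]
pin_shoulder [([410.3, 400.8], 0.92), ([377.9, 333.2], 0.73), ([382.8, 371.7], 0.73), ([407.6, 349.9], 0.59), ([258.6, 186.3], 0.44)]
panel_bar [([325.4, 202.1], 0.63), ([261.8, 182.3], 0.53)]
block [([426.7, 381.2], 0.69)]
spread_jar [([356.4, 418.7], 0.83)]
spice_jar [([233.3, 209.4], 0.78)]
steel_tumbler [([267.7, 191.2], 0.53), ([265.6, 200.0], 0.24)]
cut [261.5 178.7] 256 267 167 186
top exp home shoulder, pin top, pin tip, bar.80/.85/.90 [[262.1, 258.9], [260.2, 258.2], [263.9, 259.6], [318.3, 225.1], [318.2, 226.9], [318.0, 228.8]]
pin [([446.1, 256.2], 0.72), ([263.6, 259.4], 0.6), ([425.4, 263.7], 0.59), ([408.4, 225.9], 0.53), ([412.4, 239.5], 0.45), ([315.8, 265.6], 0.3)]
pin_shoulder [([455.8, 247.4], 0.54), ([397.2, 234.8], 0.52), ([418.1, 223.9], 0.5)]
panel_bar [([319.0, 227.7], 0.71)]
block [([444.7, 228.2], 0.69)]
spread_jar [([447.0, 289.5], 0.98)]
spice_jar [([211.3, 266.5], 0.56), ([321.5, 228.4], 0.16)]
steel_tumbler [([205.6, 227.6], 0.7)]
cut [261.2 258.5] 256 266 255 264
spread mean diff 3.3113305613305615
spice mean diff 11.15956558061821
tumbler mean diff 38.81388888888888
```

```bash
python3 -c "
from cell import *
print(hand_in())"
```

```text
the job is handed in; nothing more can be done
None
```

I swung the panel up by its bar to the middle notch, took the steel pin from the block, and put it through the guide into the notch until its flange sat home. The job was handed in at about 24 s of the 62 s allowed.

**Last checks**
- **Panel:** I read its angle as about 0.845 rad from the picture taken after I let go of the bar. After pinning, the network's bar points fit about 0.82 to 0.87 rad.
- **Pin:** Contact came at tool height 0.188 m. That matches the parked height plus the height difference of guide over block to within 1 mm, and pressing down to 19 N moved it no further. The pin's outline in both cameras agrees with a fully home pin to about 1–2 px.
- **Bystanders:** The networks find both jars and the tumbler where they were, to about 2 px.

**What disagreed or failed**
- **Tool length:** The fingertips sit about 30 mm behind the reported TCP, so the first close on the bar caught nothing. I corrected for this from then on.
- **Picture difference:** The spice jar and tumbler areas changed between the first and last pictures. For the tumbler this is probably the pin now standing in front of it, and for the spice jar the arm's shadow. I had used up the viewing limit, so I could not look at the final picture.

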